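# Set the focus timer to 25 minutes and start it

### The job

Set the focus timer on the desk to 25 minutes: with a fingertip, rub its big knurled dial round clockwise, click by click, until it has clicked in with its pointer at the 25-minute tick; only then press its start button fully down and let it come up again. Touch only: do not pick up, tip or push the timer away, and leave the other things on the desk where they are.

Things in the scene. Friction and masses are not known exactly. Their poses are not given: they have to be found in the camera images.
- timer: Loose focus timer, 0.95 kg on rubber feet: light wooden case 126 (x) x 176 (y) x 38 mm with a flat black top. Origin: centre of its underside; z up, +x to the edge with the zero mark, +y to the dial's end. Dial axis at (0, 27) mm, start button at (-38, -61), display at (36, -56). White scale round the dial as on a clock: a tick per 5 minutes (30 deg), double at 0 (+x), long at 15, 30, 45.
- dial (a joint): Dial angle, rad: 0 = pointer at the zero mark, grows clockwise seen from above, 5 minutes = 0.5236 rad; 25 minutes = 2.618, the 5 o'clock tick. Click stops at every tick, end stops at 0 and 55 minutes. About 0.05 Nm takes it out of a stop (1.5 N along the circle 35 mm off the axis); past half way to the next tick it snaps in. It starts clicked in at 10, 15 or 20 minutes.
- dial_top (a point): Centre of the dial's flat top, on its turning axis, 57 mm above the desk; its x axis points along the pointer. Aluminium dial, 92 mm across and 19 mm high, with a finely knurled rim; black pointer line on the top from 15 to 44 mm off the axis. It turns but does not sink. Friction with a fingertip about 0.9: pressed with 5 N on top it follows the finger.
- pointer_tip (a point): Outer end of the dial's black pointer line, on the dial's top, 44.5 mm from the axis; turns with the dial.
- mark_25 (a point): The white 25-minute tick on the case's black top, 53 mm from the dial's axis, 38 mm above the desk: where the pointer must point.
- start_button (a joint): Travel of the start button, m: 0 = up, 0.005 = fully down. Spring-back button: starts to move at 1.5 N, 4 N when fully down; it counts as pressed beyond 0.0035.
- start_button_top (a point): Top centre of the start button: round aluminium cap 21 mm across, standing 10.5 mm above the black top (48.5 mm above the desk); pressed straight down.
- notebook: Green pocket notebook, 141 x 91 x 14 mm, lying left of the timer; leave it. Origin: centre of its underside.
- fountain_pen: Dark blue fountain pen, 134 mm long, 14 mm thick, lying right of the timer; leave it. Origin: centre of its underside.
- eraser: Eraser in a blue sleeve, 50 x 23 x 12 mm, lying beyond the timer; leave it. Origin: centre of its underside.

How it is judged (in metres and radians):
On the way, in this order (a step that is already met when the one before it is completed fails the run):
1. the dial has clicked in at 25 minutes and stands still (value of joint dial between 2.498 and 2.738 rad and velocity of joint dial between -0.15 and 0.15 rad/s), for 0.3 s.
2. then the start button is pressed down (value of joint dial between 2.498 and 2.738 rad and value of joint start_button above 0.0035 m), for 0.05 s.
At the end, for the whole second after the job is handed in: The dial stands still in the 25-minute click stop (within 0.12 rad), the start button is up again after being pressed, the timer stands flat within 30 mm of where it was, and notebook, pen and eraser lie within 20 mm of their places (all of step 1 and value of joint start_button below 0.001 m and distance of timer from where it was at the start of the episode below 0.03 m and angle between timer's own z axis and vertical below 0.05 rad and linear speed of timer below 0.02 m/s and distance of each of notebook, fountain_pen, eraser from where it was at the start of the episode below 0.02 m); the robot touches nothing.
It fails at once if the timer is pressed with something other than the fingers (contact force between the arm and timer above 3 N).
It fails at once if the start button is pressed while the dial is not at 25 minutes (value of joint start_button above 0.0025 m and not (value of joint dial between 2.418 and 2.818 rad)).
It fails at once if the timer is lifted or tipped (height (world z) of timer above 0.008 m or angle between timer's own z axis and vertical above 0.12 rad).
It fails at once if the timer is pushed away by more than 40 mm (distance of timer from where it was at the start of the episode above 0.04 m).
It fails at once if the notebook, pen or eraser is lifted or moved by more than 25 mm (distance of any of notebook, fountain_pen, eraser from where it was at the start of the episode above 0.025 m).
It also fails if it takes over 67 s, if anything falls off the work surface, if the arm or the gripper's body presses on something with over 40 N, if the wrist force passes 120 N, or if a joint passes its speed limit or range.

### The arm

A 6-joint arm with a two-finger parallel gripper is mounted at the origin on a cart in front of the work surface, level with it; the furniture and walls round the work are solid. World frame = base frame: x ahead of the robot, y to its left, z up, the work surface at z = 0. Lengths are in m, angles in degrees, forces in N, time in s.
With the tool pointing down it reaches from about 0.3 to 0.75 m from the base axis. Payload 8.5 kg.
Tool frame: the origin (TCP) lies midway between the tips of the shut fingers; the grasp point (between the pads) lies 19 mm behind it; z points along the fingers, y is the line along which they close (so a half turn about z gives the same grasp; the last joint's range is limited). The gripper opens to 88 mm and grips with 3 to 60 N. Pads are 18 mm wide; open, the fingers measure 123 mm over their backs; the gripper's body (75 mm by 187 mm) begins 45 mm behind the grasp point.
Start: joints at [60.143, 21.807, 74.336, -0, 83.858, -12.336], TCP at [0.166, 0.524, 0.239] pointing down, gripper open.
Joint ranges: [-178.18, 178.18], [-50.72, 133.34], [12.68, 142.11], [-81.47, 261.47], [9.98, 163.14], [-165.26, 165.26]. Speed limits (degrees/s): [136.94, 136.94, 180, 180, 180, 180].

### API

Orientations are given as a 3x3 rotation matrix whose columns are the frame's x, y, z axes.
In Python, from rig import r, cams, probe_bus gives the robot as it stands (r), with the cameras (cams) and the readings (probe_bus).
- The arm moves only by the tool creep_tool, called after "Emit:" as name(argument=value, ...) on one line, values as JSON. Schema: {"type":"object","properties":{"segments":{"type":"object","properties":{"deltas":{"type":"array","items":{"type":"array","items":{"type":"number"},"minItems":6,"maxItems":6},"minItems":1,"maxItems":5}},"additionalProperties":false,"required":["deltas"]},"jaw":{"type":"number"},"only":{"type":"string"},"quiet":{"type":"boolean"},"lines":{"type":"string"}},"required":["segments"],"additionalProperties":false}. segments is an object whose key "deltas" holds a list of rows, 1 to 5 of them, each of 6 numbers: dx, dy, dz in fractions of the full range, 1 being 0.8 m, then a rotation vector rx, ry, rz in normalised numbers (1 is 360 degrees); each row is the pose to reach, as a shift and turn from the pose commanded when the call began, along the tool's axes at that moment; what a row does not reach only later rows make up. A row lasts 1/12 s, in which the tool goes at most 0.0417 m and 7.16 degrees, less where a joint would pass 70% of its speed; a pose out of reach is approached as far as the arm can. jaw is the opening from 0.0 (shut) to 1.0 (fully open), set as the call begins (left out keeps the last). The fingers move at their own pace and stop on an object; the grip force is fixed at half the most. Time passes only in rows, so rows that do not move let the fingers close. The tool returns the time, the measured TCP pose, the force, the opening and the grip force at its end. only (a regular expression) keeps the lines of the reply that match it, lines (a string "A,B") keeps lines A to B, and quiet returns only ok. No shift or turn number may pass 1 either way. Input that does not fit is refused with a message, and nothing moves.
- probe_bus.observe(): the state, without advancing time (a new reading comes with each control period).
- cams.capture(name): name is "scene" or "top"; returns a dict with "image" (480x640x3 uint8, blue, green, red), "K" (3x3 intrinsics, pixels), "R" (3x3) and "t" (3): a world point X has camera coordinates R X + t. Camera axes: x right, y down, z forward; pixel columns grow to the right and rows downward; lengths in m; the calibration is good to about 2 mm. A picture is of the moment at which its call begins. There is no depth.
- r.hand_in(): hands the job in; it is judged then, once.
The state is a dict: "time": time; "joints": joint angles; "dq": joint speeds; "joint_efforts": joint torques, N m; "eef_pos": TCP position; "ee_rot": TCP orientation; "force": force on the tool from outside, world axes, zero at the start; "ft_torque": the same for the moment, N m; "grip_width": opening from 0.0 (shut) to 1.0 (fully open); "grip_force": force on a finger pad.
Only numpy, scipy, OpenCV 4.12 (cv2) and the standard library are available. Lean on these libraries where they do the work, as an engineer would, in place of code of your own. Each camera call takes 0.05 s, during which the arm holds its last target. There are 200 camera calls.

## Working session

There is one attempt and no reset: what is moved stays moved. The work goes in short steps, Python scripts to look and compute and a tool call to move; the robot and the scene stay as the last step left them, time stands still between calls to the robot, and variables do not carry over. Pictures are saved under pics/ and viewed, at most 10 in all, crops included, and the job is handed in when it is done.

```bash
ls; mkdir -p pics
```

Run:
```python
from rig import r, cams, probe_bus
import cv2,numpy as np
for n in("top","scene"):
    c=cams.capture(n);cv2.imwrite(f"pics/{n}0.png",c["image"]);print(n,c["K"].tolist(),c["R"].round(4).tolist(),c["t"].round(4).tolist())
    np.savez(f"{n}0.npz",**c)
s=probe_bus.observe();print(s["time"],s["eef_pos"],s["ee_rot"],s["force"])
```

```text
pics
rig.py
top [[609.8890141017775, 0.0, 320.2516666082596], [0.0, 609.8890141017775, 238.69395553689088], [0.0, 0.0, 1.0]] [[0.0161, -0.9997, 0.0193], [-0.9917, -0.0184, -0.1275], [0.1278, -0.0171, -0.9917]] [0.0092, 0.598, 0.939]
scene [[507.22521402475763, 0.0, 321.48100700508684], [0.0, 507.22521402475763, 242.27964101490903], [0.0, 0.0, 1.0]] [[0.6594, -0.7516, -0.0163], [-0.3906, -0.3239, -0.8617], [0.6424, 0.5745, -0.5072]] [-0.3869, 0.3003, 0.5042]
0.1 [0.16547049 0.52425753 0.23821969] [[-9.53603881e-01  3.01063570e-01 -6.04341742e-04]
 [ 3.01064082e-01  9.53603250e-01 -1.12244341e-03]
 [ 2.38375430e-04 -1.25231198e-03 -9.99999187e-01]] [0.27514581 0.2824515  0.72361616]
```

View pics/top0.png

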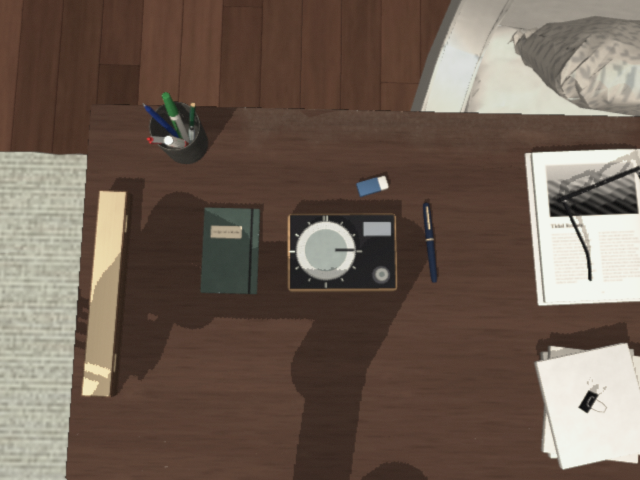

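View pics/scene0.png

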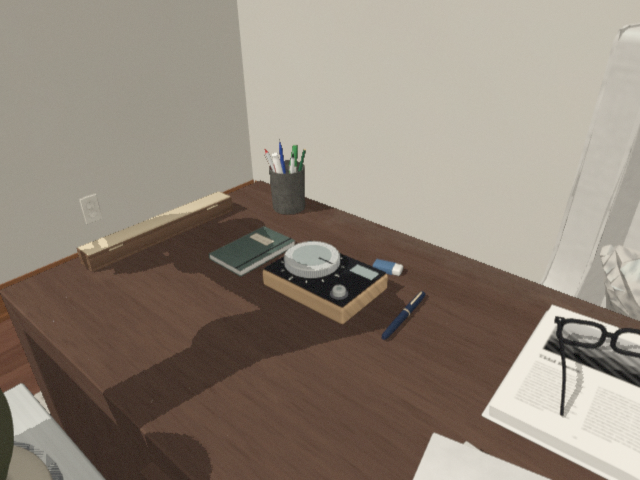

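The top view shows the timer with its dial centre near (326,250). The pointer runs right to about (356,250), which is 15 min since the zero mark is up at (326,217). The button is near (381,274). Next I'll measure these accurately.

Create h.py:
```python
import numpy as np,cv2
def ray(c,uv,z):
    d=c["R"].T@np.linalg.inv(c["K"])@np.array([uv[0],uv[1],1.]);o=-c["R"].T@c["t"]
    return o+d*(z-o[2])/d[2]
def px(c,X):
    p=c["K"]@(c["R"]@np.asarray(X)+c["t"]);return p[:2]/p[2]
def pointer(c,C,img=None):
    """darkest direction on dial top in top image; world angle deg (ccw from +x)"""
    g=cv2.cvtColor(c["image"],cv2.COLOR_BGR2GRAY).astype(np.float32)
    A=np.arange(0,360,1.);v=[]
    for a in np.radians(A):
        P=np.array([px(c,[C[0]+q*np.cos(a),C[1]+q*np.sin(a),.057]) for q in np.linspace(.02,.040,12)],np.float32)
        v.append(cv2.remap(g,P[None,:,0],P[None,:,1],1).mean())
    v=np.array(v);i=v.argmin();return A[i],v[i],np.median(v)
```

Run:
```python
import numpy as np,cv2
from h import *
c=dict(np.load("top0.npz"));im=c["image"]
g=cv2.cvtColor(im,cv2.COLOR_BGR2GRAY)
# wooden rim: outline of the case
roi=np.zeros_like(g);roi[205:300,280:405]=1
hsv=cv2.cvtColor(im,cv2.COLOR_BGR2HSV)
m=((hsv[...,2]>110)&(hsv[...,1]>70)&(hsv[...,0]<25)).astype(np.uint8)*roi
pts=cv2.findNonZero(m);re=cv2.minAreaRect(pts);print("rim",len(pts),re)
print([ray(c,p,.038).round(4).tolist() for p in cv2.boxPoints(re)])
# dial: bright low saturation
m=((g>120)&(hsv[...,1]<60)).astype(np.uint8)*roi
m=cv2.morphologyEx(m,cv2.MORPH_OPEN,np.ones((3,3),np.uint8))
cs,_=cv2.findContours(m,0,2)
for k in cs:
    if cv2.contourArea(k)>60:
        print(cv2.contourArea(k),cv2.minAreaRect(k),cv2.minEnclosingCircle(k), ray(c,cv2.minEnclosingCircle(k)[0],.057).round(4))
cv2.imwrite("pics/crop.png",cv2.resize(im[200:305,275:410],None,fx=5.5,fy=5.5,interpolation=2))
```

```text
rim 427 ((341.5, 252.5), (75.0, 109.0), 90.0)
[[0.6352, 0.0737, 0.038], [0.6386, -0.1021, 0.038], [0.5178, -0.1022, 0.038], [0.5149, 0.0709, 0.038]]
106.0 ((381.5, 274.0), (12.0, 11.0), 90.0) ((381.3947448730469, 274.02630615234375), 6.1857171058654785) [ 0.5414 -0.0766  0.057 ]
322.0 ((377.0, 228.5), (13.0, 26.0), 90.0) ((376.76922607421875, 228.5), 14.328511238098145) [ 0.6132 -0.069   0.057 ]
2529.5 ((325.0, 249.5), (57.0, 58.0), 90.0) ((325.359375, 249.9322967529297), 29.51331329345703) [0.5777 0.0116 0.057 ]
```

View pics/crop.png

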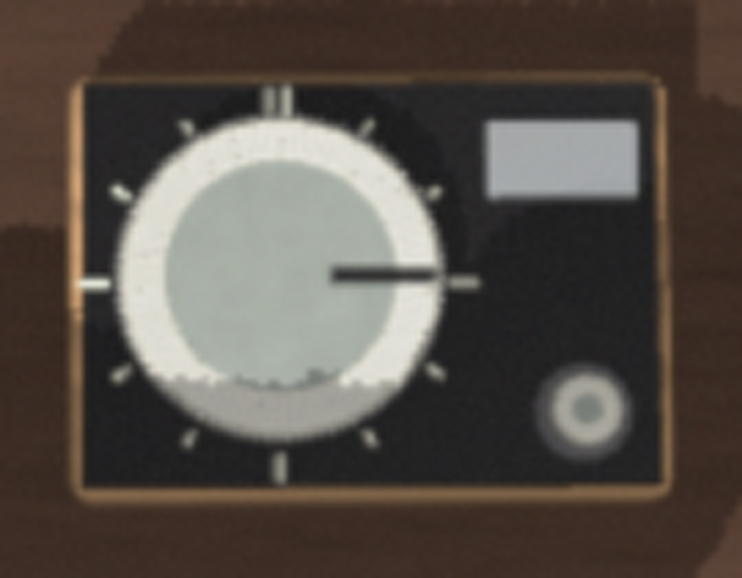

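The pointer is at 15 min, so the dial needs +60° clockwise. The timer's axes are nearly aligned with the world axes. I'll travel over it at height with the fingers shut.

The manual's scale: shifts go in shares of 0.8 m and turns go in shares of 360 degrees. Converting my numbers, -0.162 m / 0.8 = -0.2025, -0.1175 m / 0.8 = -0.1469.

Emit:
creep_tool(segments={"deltas": [[-0.0405, -0.0294, 0, 0, 0, 0], [-0.081, -0.0588, 0, 0, 0, 0], [-0.1215, -0.0881, 0, 0, 0, 0], [-0.162, -0.1175, 0, 0, 0, 0], [-0.2025, -0.1469, 0, 0, 0, 0]]}, jaw=0.0)

```text
time: 0.52
eef_pos: [0.2852, 0.362, 0.2385]
ee_rot: [[-0.954, 0.3, -0.0], [0.3, 0.954, -0.0], [0.0, -0.0, -1.0]]
force: [0.0, 0.4, 0.9]
grip_width: 0.643
grip_force: 0.0
```

Emit:
creep_tool(segments={"deltas": [[-0.0405, -0.0294, 0, 0, 0, 0], [-0.081, -0.0588, 0, 0, 0, 0], [-0.1215, -0.0881, 0, 0, 0, 0], [-0.162, -0.1175, 0, 0, 0, 0], [-0.2025, -0.1469, 0, 0, 0, 0]]})

```text
time: 0.93
eef_pos: [0.4044, 0.201, 0.2387]
ee_rot: [[-0.954, 0.301, -0.0], [0.301, 0.954, 0.0], [0.0, -0.0, -1.0]]
force: [0.9, 0.4, -0.2]
grip_width: 0.27
grip_force: 0.0
```

Emit:
creep_tool(segments={"deltas": [[-0.0405, -0.0294, 0, 0, 0, -0.0097], [-0.081, -0.0588, 0, 0, 0, -0.0194], [-0.1215, -0.0881, 0, 0, 0, -0.0292], [-0.162, -0.1175, 0, 0, 0, -0.0389], [-0.2025, -0.1469, 0, 0, 0, -0.0486]]})

```text
time: 1.35
eef_pos: [0.5236, 0.0401, 0.2385]
ee_rot: [[-1.0, -0.002, -0.001], [-0.002, 1.0, 0.0], [0.001, 0.0, -1.0]]
force: [1.0, 0.1, -0.1]
grip_width: 0.004
grip_force: 0.0
```

Run:
```python
from rig import r, cams, probe_bus
from h import *
s=probe_bus.observe();print(s["ee_rot"].round(4).tolist(),s["joints"],s["force"])
c=dict(np.load("top0.npz"));s=dict(np.load("scene0.npz"))
print("dial",ray(c,(325.9,250),.057),"btn",ray(c,(381.6,274.2),.0485))
print("button in scene predicted",px(s,ray(c,(381.6,274.2),.0485)),"dial",px(s,ray(c,(325.9,250),.057)))
print(pointer(c,ray(c,(325.9,250),.057)))
```

```text
[[-1.0, -0.0023, -0.0006], [-0.0023, 1.0, 0.0002], [0.0006, 0.0002, -1.0]] [-8.55160290e+00  1.93327873e+01  7.82404913e+01  4.61512873e-03
  8.24610100e+01 -9.86849544e+01] [ 0.99665507  0.08314742 -0.13952756]
dial [0.57760903 0.01073013 0.057     ] btn [ 0.54177619 -0.07789589  0.0485    ]
button in scene predicted [339.69110049 288.98629103] dial [312.54424991 255.40433804]
(np.float64(271.0), np.float32(62.111816), np.float32(186.96179))
```

In the tool's units: 0.165 m / 0.8 = 0.2063, -0.022 m / 0.8 = -0.0275.

Emit:
creep_tool(segments={"deltas": [[-0.0088, -0.0125, 0.0425, 0, 0, 0], [-0.0188, -0.025, 0.085, 0, 0, 0], [-0.0275, -0.0363, 0.1275, 0, 0, 0], [-0.0275, -0.0363, 0.17, 0, 0, 0], [-0.0275, -0.0363, 0.2063, 0, 0, 0]]})

```text
time: 1.77
eef_pos: [0.5444, 0.0125, 0.0713]
ee_rot: [[-1.0, 0.001, -0.002], [0.001, 1.0, 0.0], [0.002, 0.0, -1.0]]
force: [0.2, -0.1, 0.4]
grip_width: 0.005
grip_force: 0.0
```

Emit:
creep_tool(segments={"deltas": [[0, 0, 0.005, 0, 0, 0], [0, 0, 0.01, 0, 0, 0], [0, 0, 0.015, 0, 0, 0], [0, 0, 0.0175, 0, 0, 0], [0, 0, 0.0188, 0, 0, 0]]})

```text
time: 2.18
eef_pos: [0.5455, 0.013, 0.0599]
ee_rot: [[-1.0, 0.0, 0.002], [0.0, 1.0, -0.0], [-0.002, -0.0, -1.0]]
force: [0.2, -0.4, 0.1]
grip_width: 0.005
grip_force: 0.0
```

Emit:
creep_tool(segments={"deltas": [[0, 0, 0, 0, 0, 0], [0, 0, 0, 0, 0, 0], [0, 0, 0, 0, 0, 0]]})

```text
time: 2.43
eef_pos: [0.5451, 0.013, 0.0593]
ee_rot: [[-1.0, 0.0, 0.001], [0.0, 1.0, -0.0], [-0.001, -0.0, -1.0]]
force: [-0.6, -0.2, 0.0]
grip_width: -0.0
grip_force: 0.0
```

In the tool's units: -0.002 m / 0.8 = -0.0025, 0.0015 m / 0.8 = 0.0019.

Emit:
creep_tool(segments={"deltas": [[0, -0.0025, 0.0013, 0, 0, 0], [0, -0.0025, 0.0019, 0, 0, 0], [0, -0.0025, 0.0025, 0, 0, 0], [0, -0.0025, 0.0025, 0, 0, 0], [0, -0.0025, 0.0025, 0, 0, 0]]})

```text
time: 2.85
eef_pos: [0.545, 0.0107, 0.0574]
ee_rot: [[-1.0, 0.0, 0.001], [0.0, 1.0, -0.0], [-0.001, -0.0, -1.0]]
force: [-1.1, -0.8, 5.6]
grip_width: 0.003
grip_force: 3.1
```

Emit:
creep_tool(segments={"deltas": [[0, 0, 0.0006, 0, 0, 0], [0, 0, 0.0006, 0, 0, 0], [0, 0, 0.0006, 0, 0, 0]]})

```text
time: 3.1
eef_pos: [0.545, 0.0107, 0.0573]
ee_rot: [[-1.0, 0.0, 0.001], [0.0, 1.0, -0.001], [-0.001, -0.001, -1.0]]
force: [-3.6, -1.4, 10.4]
grip_width: 0.008
grip_force: 5.2
```

In the tool's units: 0.0109 m / 0.8 = 0.0136, 0.0088 m / 0.8 = 0.011, 20 degrees / 360 = 0.0556.

Emit:
creep_tool(segments={"deltas": [[-0.0001, 0.0028, 0, 0, 0, 0.0111], [-0.0004, 0.0056, 0, 0, 0, 0.0222], [-0.0009, 0.0084, 0, 0, 0, 0.0333], [-0.0015, 0.011, 0, 0, 0, 0.0444], [-0.0024, 0.0136, 0, 0, 0, 0.0556]]})

```text
time: 3.52
eef_pos: [0.5464, 0.0221, 0.0573]
ee_rot: [[-0.938, 0.346, -0.0], [0.346, 0.938, 0.0], [0.0, 0.0, -1.0]]
force: [-6.6, 2.3, 11.7]
grip_width: 0.004
grip_force: 6.1
```

In the tool's units: 0.0109 m / 0.8 = 0.0136, 0.0088 m / 0.8 = 0.011, 20 degrees / 360 = 0.0556.

Emit:
creep_tool(segments={"deltas": [[-0.0001, 0.0028, 0, 0, 0, 0.0111], [-0.0004, 0.0056, 0, 0, 0, 0.0222], [-0.0009, 0.0084, 0, 0, 0, 0.0333], [-0.0015, 0.011, 0, 0, 0, 0.0444], [-0.0024, 0.0136, 0, 0, 0, 0.0556]]})

```text
time: 3.93
eef_pos: [0.5516, 0.0324, 0.0573]
ee_rot: [[-0.764, 0.646, -0.001], [0.646, 0.764, 0.001], [0.002, 0.0, -1.0]]
force: [-7.2, 4.5, 13.0]
grip_width: 0.001
grip_force: 6.7
```

Emit:
creep_tool(segments={"deltas": [[-0.0001, 0.0028, 0, 0, 0, 0.0111], [-0.0004, 0.0056, 0, 0, 0, 0.0222], [-0.0009, 0.0084, 0, 0, 0, 0.0333], [-0.0015, 0.011, 0, 0, 0, 0.0444], [-0.0024, 0.0136, 0, 0, 0, 0.0556]]})

```text
time: 4.35
eef_pos: [0.56, 0.0403, 0.0573]
ee_rot: [[-0.497, 0.868, -0.001], [0.868, 0.497, 0.003], [0.003, 0.0, -1.0]]
force: [-8.7, 7.8, 13.7]
grip_width: 0.005
grip_force: 6.8
```

In the tool's units: -0.08 m / 0.8 = -0.1, -0.05 m / 0.8 = -0.0625.

Emit:
creep_tool(segments={"deltas": [[0, 0, -0.0025, 0, 0, 0], [0, 0, -0.0125, 0, 0, 0], [0, 0, -0.0375, 0, 0, 0], [0, 0, -0.0625, 0, 0, 0], [0, 0, -0.1, 0, 0, 0]]})

```text
time: 4.77
eef_pos: [0.56, 0.0383, 0.136]
ee_rot: [[-0.5, 0.866, -0.003], [0.866, 0.5, 0.0], [0.002, -0.003, -1.0]]
force: [0.1, -0.8, -0.2]
grip_width: 0.001
grip_force: 0.0
```

Emit:
creep_tool(segments={"deltas": [[0.0188, -0.0325, 0, 0, 0, -0.0194], [0.0375, -0.065, 0, 0, 0, -0.0389], [0.0625, -0.1088, 0, 0, 0, -0.0583], [0.0813, -0.1413, 0, 0, 0, -0.0778], [0.1, -0.175, 0, 0, 0, -0.0972]]})

```text
time: 5.18
eef_pos: [0.3979, 0.0379, 0.1366]
ee_rot: [[-0.909, 0.417, 0.0], [0.417, 0.909, -0.0], [-0.001, -0.0, -1.0]]
force: [-0.4, -0.4, 0.4]
grip_width: 0.005
grip_force: 0.0
```

Run:
```python
from rig import r, cams, probe_bus
from h import *
c=cams.capture("top");im=c["image"];np.savez("top1.npz",**c)
print(pointer(c,(.5776,.0107)))
cv2.imwrite("pics/crop1.png",cv2.resize(im[190:315,265:420],None,fx=5,fy=5,interpolation=2))
```

```text
(np.float64(211.0), np.float32(50.821125), np.float32(137.52676))
```

View pics/crop1.png

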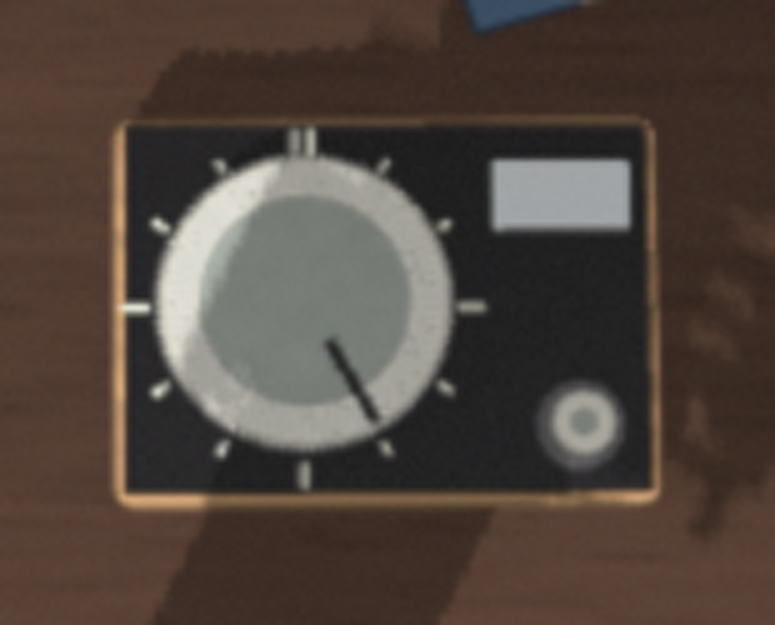

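The pointer sits at the 5 o'clock tick (25 min), and the timer and button have not moved. Next is the button.

In the tool's units: -0.179 m / 0.8 = -0.2238, -0.0455 m / 0.8 = -0.0569.

Emit:
creep_tool(segments={"deltas": [[-0.045, -0.0113, 0, 0, 0, 0], [-0.09, -0.0225, 0, 0, 0, 0], [-0.135, -0.0338, 0, 0, 0, 0], [-0.18, -0.045, 0, 0, 0, 0], [-0.2238, -0.0569, 0, 0, 0, 0]]})

```text
time: 5.65
eef_pos: [0.544, -0.0806, 0.1366]
ee_rot: [[-0.906, 0.423, 0.001], [0.423, 0.906, -0.0], [-0.001, -0.0, -1.0]]
force: [0.9, -0.2, 0.6]
grip_width: 0.007
grip_force: 0.0
```

Emit:
creep_tool(segments={"deltas": [[0, 0, 0.0375, 0, 0, 0], [0, 0, 0.0688, 0, 0, 0], [0, 0, 0.0875, 0, 0, 0], [0, 0, 0.1, 0, 0, 0], [0, 0, 0.1, 0, 0, 0]]})

```text
time: 6.07
eef_pos: [0.5419, -0.079, 0.0548]
ee_rot: [[-0.906, 0.423, -0.003], [0.423, 0.906, 0.001], [0.003, -0.0, -1.0]]
force: [-0.3, -0.1, -0.2]
grip_width: 0.006
grip_force: 0.0
```

In the tool's units: 0.0113 m / 0.8 = 0.0141, 0.0105 m / 0.8 = 0.0131.

Emit:
creep_tool(segments={"deltas": [[0, 0, 0.005, 0, 0, 0], [0, 0, 0.0088, 0, 0, 0], [0, 0, 0.0113, 0, 0, 0], [0, 0, 0.0131, 0, 0, 0], [0, 0, 0.0141, 0, 0, 0]]})

```text
time: 6.48
eef_pos: [0.543, -0.0791, 0.0455]
ee_rot: [[-0.906, 0.423, 0.002], [0.423, 0.906, -0.001], [-0.002, 0.0, -1.0]]
force: [-0.4, -1.2, 2.7]
grip_width: 0.004
grip_force: 1.5
```

Emit:
creep_tool(segments={"deltas": [[0, 0, 0.0004, 0, 0, 0], [0, 0, 0.0004, 0, 0, 0], [0, 0, 0.0004, 0, 0, 0]]})

```text
time: 6.73
eef_pos: [0.543, -0.0791, 0.0451]
ee_rot: [[-0.906, 0.423, 0.001], [0.423, 0.906, -0.0], [-0.001, 0.0, -1.0]]
force: [1.6, -1.0, 3.7]
grip_width: 0.003
grip_force: 1.6
```

In the tool's units: 0.002 m / 0.8 = 0.0025, 0.0015 m / 0.8 = 0.0019.

Emit:
creep_tool(segments={"deltas": [[0, 0, 0.0013, 0, 0, 0], [0, 0, 0.0019, 0, 0, 0], [0, 0, 0.0025, 0, 0, 0], [0, 0, 0.0025, 0, 0, 0], [0, 0, 0.0025, 0, 0, 0]]})

```text
time: 7.15
eef_pos: [0.543, -0.0792, 0.0438]
ee_rot: [[-0.906, 0.423, 0.002], [0.423, 0.906, -0.001], [-0.002, 0.0, -1.0]]
force: [-0.9, 0.4, 12.6]
grip_width: 0.003
grip_force: 6.4
```

The force of 12.6 N shows the button is hard on its stop. I'll release, retreat and check.

In the tool's units: -0.09 m / 0.8 = -0.1125, -0.06 m / 0.8 = -0.075.

Emit:
creep_tool(segments={"deltas": [[0, 0, -0.0038, 0, 0, 0], [0, 0, -0.0125, 0, 0, 0], [0, 0, -0.0375, 0, 0, 0], [0, 0, -0.075, 0, 0, 0], [0, 0, -0.1125, 0, 0, 0]]})

```text
time: 7.57
eef_pos: [0.5414, -0.0786, 0.1329]
ee_rot: [[-0.906, 0.423, -0.004], [0.423, 0.906, 0.001], [0.004, -0.0, -1.0]]
force: [0.3, -0.7, -0.1]
grip_width: 0.007
grip_force: 0.0
```

Emit:
creep_tool(segments={"deltas": [[0.0438, 0, 0, 0, 0, 0], [0.0875, 0, 0, 0, 0, 0], [0.1313, 0, 0, 0, 0, 0], [0.175, 0, 0, 0, 0, 0], [0.2, 0, 0, 0, 0, 0]]})

```text
time: 7.98
eef_pos: [0.3935, -0.0096, 0.1323]
ee_rot: [[-0.906, 0.422, -0.004], [0.422, 0.906, 0.001], [0.004, -0.0, -1.0]]
force: [1.2, -0.1, -0.1]
grip_width: 0.007
grip_force: 0.0
```

Run:
```python
from rig import r, cams, probe_bus
from h import *
c=cams.capture("top");im=c["image"]
print(pointer(c,(.5776,.0107)),probe_bus.observe()["time"])
cv2.imwrite("pics/top2.png",im[150:330,180:460].repeat(2,0).repeat(2,1))
```

```text
(np.float64(211.0), np.float32(50.51595), np.float32(185.70346)) 8.0333
```

View pics/top2.png

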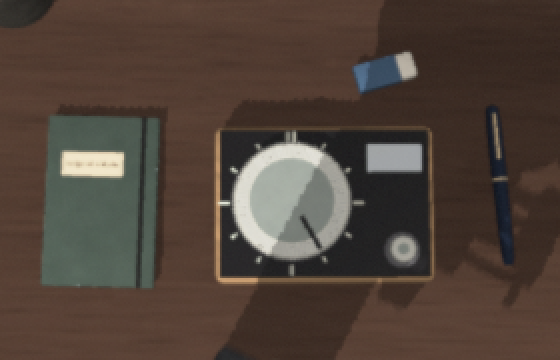

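The pointer is still at 25 min (crop (320,248)). The button and the other objects are in place and the arm is clear.

Emit:
creep_tool(segments={"deltas": [[0, 0, 0, 0, 0, 0], [0, 0, 0, 0, 0, 0], [0, 0, 0, 0, 0, 0]]})

```text
time: 8.28
eef_pos: [0.3984, -0.0118, 0.1327]
ee_rot: [[-0.906, 0.423, 0.0], [0.423, 0.906, -0.0], [-0.0, 0.0, -1.0]]
force: [-0.3, -0.9, -0.1]
grip_width: 0.006
grip_force: 0.0
```

```bash
python3 -c "
from rig import r, cams, probe_bus
print(r.hand_in())"
```

```text
the job is handed in; nothing more can be done
None
```

I turned the dial from 15 to 25 minutes, pressed the start button to its stop and released it, then handed the job in; the last picture showed the pointer at 25 and everything in place, but hand-in returned no verdict.

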